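Find the rattling parts case and present it over the levelled tray

ROBOT

A 6-joint arm with a two-finger parallel gripper is mounted at the origin on the work surface. World frame = base frame: x ahead of the robot, y to its left, z up, the work surface at z = 0. Lengths are in m, angles in rad, forces in N, time in s.
With the tool pointing down it reaches from about 0.3 to 0.875 m from the base axis. Payload 6.4 kg.
Tool frame: the origin (TCP) lies midway between the tips of the shut fingers; the grasp point (between the pads) lies 19 mm behind it (ctrl.pinch_z is the distance from the TCP to the grasp point, in m); z points along the fingers, y is the line along which they close (so a half turn about z gives the same grasp; the last joint's range is limited). The gripper opens to 85 mm and grips with 20 to 120 N. Pads are 22 mm wide; open, the fingers measure 114 mm over their backs; the gripper's body (76 mm by 85 mm) begins 54 mm behind the grasp point. The pads swing forward as they close: fully open they stand 13 mm farther back than shut.
Start: joints at [1.111, 0.181, 1.607, -0, 1.354, -0.206], TCP at [0.144, 0.557, 0.231] pointing down, gripper open.
Joint ranges: [-2.99, 2.99], [-0.89, 2.07], [0.3, 2.58], [-1.14, 4.28], [0, 2.63], [-3.12, 3.12]. Speed limits (rad/s): [2.57, 2.57, 3.01, 3.14, 3.14, 3.14].

INTERFACE

Orientations are given as a unit quaternion [w, x, y, z].
In Python, from bench import ctrl gives the robot as it stands.
- The arm moves only by the tool apply_moves, never from a script. Its argument "moves" is a list of rows, each an object with "jaw": the opening, from 0 (shut) to 1 (fully open); "offset": the shift along the tool's x, y, z in mm, a list of three; "rot": the turn, a rotation vector about the tool's x, y, z in degrees, a list of three. In form: [{"jaw": jaw, "offset": [dx, dy, dz], "rot": [ax, ay, az]}, ...]. A call has exactly 5 rows; each row shifts and turns the commanded pose from where the row before left it, along the tool's axes as they then stand; what a row does not reach is not made up. A row lasts 1/8 s, in which the tool goes at most 62.5 mm and 10.7 degrees, less where a joint would pass 70% of its speed; a pose out of reach is approached as far as the arm can. A call is refused whole if a number of a shift passes 62.5 or a number of a turn 10.7, either way. A call with a gripper value outside its range is refused whole. The fingers move at their own pace and stop on an object; the grip force is fixed at half the most. Time passes only in rows, so rows that do not move let the fingers close, or fill a call up. It gives the time, the measured TCP pose, the force, the opening and the grip force at its end, in the units of the state.
- ctrl.get_obs(): the state, without advancing time (a new reading comes with each control period).
- ctrl.camera(name): name is "side" or "top"; returns (picture, depth): 420x560x3 uint8, red, green, blue; 420x560 float32, m along the optical axis (not along the pixel's ray), 0 where there is no reading.
- ctrl.camera_params(name): a dict with "K" (3x3 intrinsics, pixels), "dist" ([k1, k2, p1, p2, k3] as OpenCV has them; the pictures are not rectified), "cam_to_world" (4x4, takes a point from camera to world coordinates). Camera axes: x right, y down, z forward; pixel columns grow to the right and rows downward; lengths in m; the calibration is good to about 2 mm. A picture is of the moment at which its call begins. camera_params takes no time and is no camera call.
- ctrl.hand_in(): hands the job in; it is judged then, once.
Trained networks look in the newest picture that a camera, given by its name, has taken for a name from the list of things; names that differ only in an ending like _2 or _b are one class to them, and where a whole thing is asked for, a point or a joint stands for the part that bears it (a point fixed in the world has none). Each returns a list of dicts, best first, with "score" (0 to 1); they miss things now and then, are a little off and sometimes report something else, mostly with a low value. They report only what shows in the picture. A call takes as long as a camera call. They do not tell look-alikes from the thing itself.
- ctrl.outline_of(camera, target): "region" (420x560 bool, what is visible of it) and "position" ([column, row] in pixels, amid what is visible of it).
The state is a dict: "time_s": time; "q": joint angles; "dq": joint speeds; "joint_efforts": joint torques, N m; "eef_pos": TCP position; "eef_rot": TCP orientation; "wrist_force": force on the tool from outside, world axes, zero at the start; "torque": the same for the moment, N m; "opening": opening from 0.0 (shut) to 1.0 (fully open); "grasp_force": force on a finger pad.
Only numpy, scipy, OpenCV 4.12 (cv2) and the standard library are available. Lean on these libraries where they do the work, as an engineer would, in place of code of your own. Each camera call takes 0.05 s, during which the arm holds its last target. There are 200 camera calls.

TASK

First press the cocked-up cover plate down so that it lies flat and level in the inspection tray. Then pick up and shake the sealed cases one after another to find the one in which something slides and rattles, standing each quiet one you lifted back upright on the plywood board, and leave the other items on the bench alone. Finish by holding the rattling case level and still in the gripper above the middle of the levelled plate, roughly a hand's width up (10 cm) without touching it, and do not let go: the program ends while holding it.

Things in the scene. Friction and masses are not known exactly. Their poses are not given: they have to be found in the camera images.
- tray: low grey tray fixed to the bench, 170 x 170 mm, rim top 24 mm above the bench; square recess 126 mm wide, its floor 12 mm above the bench. Origin: centre of its underside, z up. At its own +x side, 40 to 50 mm from the middle, a black bar 80 mm wide stands 10 mm up from the recess floor under the plate; it slides straight down against 5 N of friction and stays down
- plate: loose aluminium plate 120 x 120 x 6 mm, 0.23 kg, in the recess; origin: centre of its underside, z its normal. At first its own +x edge (tray's +x side) is propped on the bar: slope 0.09 rad, that edge's top 29 mm above the bench. Pushed down over the bar (40 mm from its middle towards +x) with about 10 N it lies flat on the recess floor, top 18 mm above the bench
- board: plywood board fixed on the bench, 260 (own x) x 440 (own y) x 6 mm, on which the three cases stand in a row along its y, about 140 mm apart, all lengthwise about along its x; origin at the centre of its underside on the bench, its top 6 mm above the bench
- case_a: one of three identical sealed grey steel cases, 130 long (own x) x 50 wide (own y) x 46 mm high, upright on the board, shut for good, about 0.34 kg; origin: centre of the underside, z up. Grip it across its width. Two are packed tight and quiet; the third, any one at random, holds a loose 0.19 kg steel slug. Weights vary a little, which says nothing. Nothing shows outside.
- case_b: one of three identical sealed grey steel cases, 130 long (own x) x 50 wide (own y) x 46 mm high, upright on the board, shut for good, about 0.34 kg; origin: centre of the underside, z up. In one of the three a 0.19 kg slug starts mid-length and slides 43 mm either way if the case is tilted lengthwise over 0.2 rad or shaken sharply lengthwise.
- case_c: one of three identical sealed grey steel cases, 130 long (own x) x 50 wide (own y) x 46 mm high, upright on the board, shut for good, about 0.34 kg; origin: centre of the underside, z up. Once slid, the slug stays at that end of the level case: the held load's moment about the case's y shifts 0.08 Nm (0.16 end to end). Quiet cases do not shift.
- pipe_nut: bystander: round brass nut 30 mm across, 24 mm high, on the board between two cases near the robot-side edge; origin under its centre
- offcut: bystander: dark steel offcut 50 x 35 x 10 mm, on the board between two cases near the far edge; origin under its centre
- marker_tin: bystander: small round steel tin 44 mm across, 55 mm high, on the robot side of the tray; origin under its centre
Mind the look-alikes: they are no part of the job. Leave any green look-alike of the case_a alone.

How it is judged:
By the outcome, as a careful person would: the job done as asked, in the order asked, and still so for the second after the job is handed in, while the arm keeps its last pose, push and grip.
It also fails if it takes over 72 s, if anything falls off the work surface, if the arm or the gripper's body presses on something with over 40 N, if the wrist force passes 120 N, or if a joint passes its speed limit or range.

## Working session

There is one attempt and no reset: what is moved stays moved. The work goes in short steps, Python scripts to look and compute and a tool call to move; the robot and the scene stay as the last step left them, time stands still between calls to the robot, and variables do not carry over. Pictures are saved under pics/ and viewed, at most 10 in all, crops included, and the job is handed in when it is done.

Besides the shell and the picture viewer there is one more tool, called after "Emit:" as a command line: name --argument value ..., lists and objects as JSON in quotes. apply_moves: Moves the arm, as the interface text tells. Its arguments: {"type":"object","properties":{"moves":{"type":"array"}},"required":["moves"]}

```bash
ls; mkdir -p pics; cat > h.py <<'E'
import numpy as np, cv2
from bench import ctrl
def pix2w(cam,uv,depth=None,z=None):
    p=ctrl.camera_params(cam);K=np.array(p["K"]);d=np.array(p["dist"]);T=np.array(p["cam_to_world"])
    uv=np.asarray(uv,float).reshape(-1,1,2)
    n=cv2.undistortPoints(uv,K,d).reshape(-1,2)
    r=np.c_[n,np.ones(len(n))]
    if z is None: c=r*np.asarray(depth).reshape(-1,1); return c@T[:3,:3].T+T[:3,3]
    w=r@T[:3,:3].T; s=(z-T[2,3])/w[:,2]; return T[:3,3]+w*s[:,None]
def cloud(cam,dep,mask):
    v,u=np.nonzero(mask&(dep>0)); return pix2w(cam,np.c_[u,v],dep[v,u])
E
python3 - <<'E'
from h import *
for c in("top","side"):
    im,d=ctrl.camera(c); cv2.imwrite(f"pics/{c}0.png",im[:,:,::-1]); np.save(f"{c}d.npy",d)
    print(c,np.round(ctrl.camera_params(c)["cam_to_world"],3).tolist())
    for n in("case_a","plate","tray","board","pipe_nut","offcut","marker_tin"):
        for o in ctrl.outline_of(c,n):
            P=cloud(c,d,o["region"])
            if len(P)<5: print(c,n,"few");continue
            zt=np.percentile(P[:,2],95); Q=P[P[:,2]>zt-.008]
            r=cv2.minAreaRect((Q[:,:2]*1000).astype(np.float32))
            print(c,n,round(o["score"],2),np.round(o["position"]),"zt",round(zt,4),"rect",np.round(r[0],1),np.round(r[1],1),round(r[2],1),len(P))
o=ctrl.get_obs();print({k:np.round(v,3).tolist() for k,v in o.items()})
E
```

```text
pics
top [[-0.029, -0.997, 0.074, 0.374], [-1.0, 0.029, -0.01, 0.013], [0.008, -0.074, -0.997, 0.994], [0.0, 0.0, 0.0, 1.0]]
top case_a 0.92 [188. 178.] zt 0.056 rect [521.5 220.6] [129.2  51. ] 6.0 1590
top case_a 0.92 [258. 176.] zt 0.056 rect [529.1  64.3] [131.6  49.9] 6.2 1342
top case_a 0.88 [123. 184.] zt 0.0563 rect [511.1 360.9] [131.3  52.2] 5.3 1532
top case_a 0.7 [128. 307.] zt 0.0497 rect [239.  357.3] [133.6  49.9] 62.0 1650
top tray 0.78 [342. 176.] zt 0.0278 rect [ 504.2 -192.3] [172.2 170.3] 82.0 2688
top board 0.74 [200. 182.] zt 0.0102 rect [523.9 215.9] [262.8 443.8] 6.0 15986
top offcut 0.55 [216. 132.] zt 0.0197 rect [630.1 156.1] [48.6 34.9] 31.0 307
top offcut 0.38 [186. 177.] zt 0.056 rect [521.5 220.9] [129.1  51.5] 6.8 1551
top marker_tin 0.56 [354. 241.] zt 0.0583 rect [ 373.5 -148.7] [40.  34.8] 88.4 287
side [[0.997, -0.047, 0.056, 0.376], [-0.073, -0.69, 0.72, -0.897], [0.004, -0.722, -0.692, 0.925], [0.0, 0.0, 0.0, 1.0]]
side case_a 0.89 [212. 150.] zt 0.0481 rect [236.6 354.6] [134.4  53.6] 61.7 765
side case_a 0.81 [294. 142.] zt 0.0539 rect [510.3 3
[... 411 characters left out ...]
262.2 448.4] 6.2 4635
side pipe_nut 0.47 [270. 163.] zt 0.0302 rect [409.6 269.9] [29.7 25.7] 86.9 86
side offcut 0.49 [338. 182.] zt 0.0176 rect [628.5 150.9] [49.6 36.7] 24.5 125
side offcut 0.22 [267. 165.] zt 0.03 rect [409.6 269.9] [29.7 25.7] 86.9 78
side marker_tin 0.83 [260. 262.] zt 0.0563 rect [ 373.6 -151.7] [42.5 39.3] 66.7 377
{'time_s': 0.8, 'q': [1.111, 0.181, 1.607, 0.0, 1.354, -0.206], 'dq': [0.001, -0.001, 0.0, -0.002, 0.003, -0.001], 'joint_efforts': [-0.0, -44.48, -35.166, -0.0, 0.001, 0.0], 'eef_pos': [0.144, 0.557, 0.231], 'eef_rot': [0.0, 0.127, 0.992, 0.0], 'wrist_force': [-0.536, -0.862, 1.006], 'torque': [-0.054, -0.059, 0.057], 'grasp_force': 0.0, 'opening': 0.997}
```

```bash
python3 - <<'E'
from h import *
im=cv2.imread("pics/top0.png"); cv2.imwrite("pics/top1.png",cv2.resize(im[90:390,70:450],None,fx=2,fy=2,interpolation=cv2.INTER_CUBIC)[:600,:760])
d=np.load("sided.npy"); P=cloud("side",d,np.ones(d.shape,bool))
dt=np.load("topd.npy"); Pt=cloud("top",dt,np.ones(dt.shape,bool))
for P in(P,Pt):
    c=np.array([.5035,-.194]); a=np.deg2rad(-7.9); R=np.array([[np.cos(a),-np.sin(a)],[np.sin(a),np.cos(a)]])
    L=(P[:,:2]-c)@R
    m=(abs(L)<.052).all(1); A=np.c_[L[m],np.ones(m.sum())]
    s=np.linalg.lstsq(A,P[m,2],rcond=None)[0]; print(m.sum(),s)
E
```

```text
1377 [0.09590083 0.00317246 0.02344973]
2080 [ 0.09994288 -0.00070047  0.02483462]
```

View pics/top1.png

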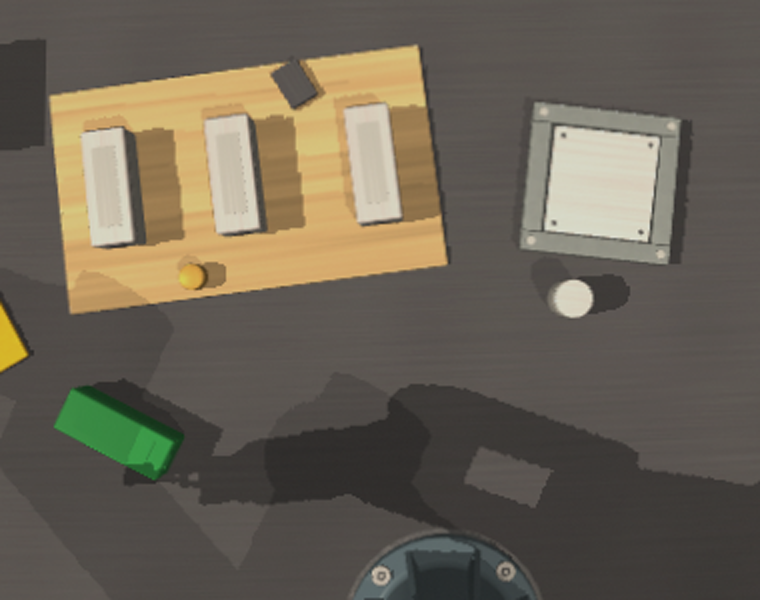

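View pics/side0.png

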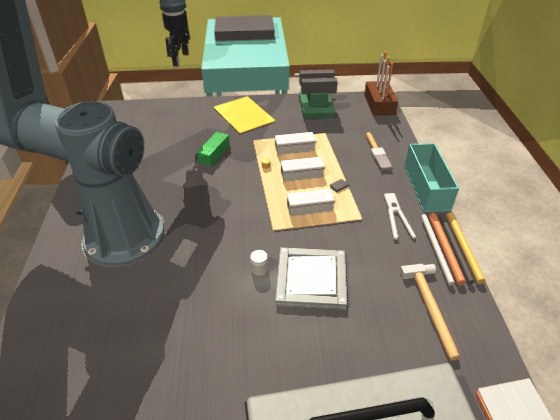

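Three grey cases stand on the board: enlarged-crop pixels (108,187), (233,175) and (373,163). The only look-alike is the green block at (118,432), which is off the board and is no part of the job. The plate slopes up towards its far edge, along world (0.99, -0.14), so the press point is about (0.543, -0.200).

Emit:
apply_moves --moves '[{"jaw": 0, "offset": [-38.5, -42, 0], "rot": [0, 0, 0]}, {"jaw": 0, "offset": [-38.5, -42, 0], "rot": [0, 0, 0]}, {"jaw": 0, "offset": [-38.5, -42, 0], "rot": [0, 0, 0]}, {"jaw": 0, "offset": [-38.5, -42, 0], "rot": [0, 0, 0]}, {"jaw": 0, "offset": [-38.5, -42, 0], "rot": [0, 0, 0]}]'

```text
time_s: 1.42
eef_pos: [0.2786, 0.3035, 0.2316]
eef_rot: [0.001, 0.126, 0.992, 0.0]
wrist_force: [1.1, -0.3, -0.5]
opening: -0.004
grasp_force: 0.0
```

Emit:
apply_moves --moves '[{"jaw": 0, "offset": [-38.5, -42, 0], "rot": [0, 0, 0]}, {"jaw": 0, "offset": [-38.5, -42, 0], "rot": [0, 0, 0]}, {"jaw": 0, "offset": [-38.5, -42, 0], "rot": [0, 0, 0]}, {"jaw": 0, "offset": [-38.5, -42, 0], "rot": [0, 0, 0]}, {"jaw": 0, "offset": [-38.5, -42, 0], "rot": [0, 0, 0]}]'

```text
time_s: 2.05
eef_pos: [0.4123, 0.0515, 0.2318]
eef_rot: [0.001, 0.127, 0.992, 0.0]
wrist_force: [0.9, 0.6, 0.0]
opening: 0.002
grasp_force: 0.0
```

Emit:
apply_moves --moves '[{"jaw": 0, "offset": [-38.5, -42, 0], "rot": [0, 0, 0]}, {"jaw": 0, "offset": [-38.5, -42, 0], "rot": [0, 0, 0]}, {"jaw": 0, "offset": [-38.5, -42, 0], "rot": [0, 0, 0]}, {"jaw": 0, "offset": [-38.5, -42, 0], "rot": [0, 0, 0]}, {"jaw": 0, "offset": [-38.5, -42, 0], "rot": [0, 0, 0]}]'

```text
time_s: 2.68
eef_pos: [0.5459, -0.2001, 0.2314]
eef_rot: [0.0, 0.127, 0.992, -0.0]
wrist_force: [-0.4, 0.4, -0.2]
opening: 0.001
grasp_force: 0.0
```

Emit:
apply_moves --moves '[{"jaw": 0, "offset": [0, 0, 50], "rot": [0, 0, -1.3]}, {"jaw": 0, "offset": [0, 0, 50], "rot": [0, 0, -1.3]}, {"jaw": 0, "offset": [0, 0, 50], "rot": [0, 0, -1.3]}, {"jaw": 0, "offset": [0, 0, 30], "rot": [0, 0, -1.3]}, {"jaw": 0, "offset": [0, 0, 12], "rot": [0, 0, -1.3]}]'

```text
time_s: 3.3
eef_pos: [0.5439, -0.1975, 0.0372]
eef_rot: [-0.002, 0.07, 0.998, 0.001]
wrist_force: [-0.5, -0.3, 0.1]
opening: -0.003
grasp_force: 0.0
```

Emit:
apply_moves --moves '[{"jaw": 0, "offset": [0, 0, 5], "rot": [0, 0, 0]}, {"jaw": 0, "offset": [0, 0, 4], "rot": [0, 0, 0]}, {"jaw": 0, "offset": [0, 0, 4], "rot": [0, 0, 0]}, {"jaw": 0, "offset": [0, 0, 4], "rot": [0, 0, 0]}, {"jaw": 0, "offset": [0, 0, 2], "rot": [0, 0, 0]}]'

```text
time_s: 3.92
eef_pos: [0.5464, -0.1988, 0.0211]
eef_rot: [0.001, 0.07, 0.998, -0.001]
wrist_force: [2.7, -0.5, 3.0]
opening: -0.004
grasp_force: 1.7
```

Emit:
apply_moves --moves '[{"jaw": 0, "offset": [0, 0, 1], "rot": [0, 0, 0]}, {"jaw": 0, "offset": [0, 0, 1], "rot": [0, 0, 0]}, {"jaw": 0, "offset": [0, 0, 1], "rot": [0, 0, 0]}, {"jaw": 0, "offset": [0, 0, 0], "rot": [0, 0, 0]}, {"jaw": 0, "offset": [0, 0, 0], "rot": [0, 0, 0]}]'

```text
time_s: 4.55
eef_pos: [0.5455, -0.1985, 0.018]
eef_rot: [0.0, 0.07, 0.998, -0.0]
wrist_force: [0.3, 0.4, 9.0]
opening: -0.0
grasp_force: 4.2
```

Emit:
apply_moves --moves '[{"jaw": 0, "offset": [0, 0, 1], "rot": [0, 0, 0]}, {"jaw": 0, "offset": [0, 0, 0], "rot": [0, 0, 0]}, {"jaw": 0, "offset": [0, 0, 1], "rot": [0, 0, 0]}, {"jaw": 0, "offset": [0, 0, 0], "rot": [0, 0, 0]}, {"jaw": 0, "offset": [0, 0, 0], "rot": [0, 0, 0]}]'

```text
time_s: 5.18
eef_pos: [0.5456, -0.1985, 0.018]
eef_rot: [0.0, 0.07, 0.998, -0.0]
wrist_force: [-6.1, 3.5, 24.1]
opening: -0.002
grasp_force: 12.5
```

Emit:
apply_moves --moves '[{"jaw": 0, "offset": [0, 0, -60], "rot": [0, 0, 0]}, {"jaw": 0, "offset": [0, 0, -60], "rot": [0, 0, 0]}, {"jaw": 0, "offset": [0, 0, -40], "rot": [0, 0, 0]}, {"jaw": 0, "offset": [10.7, 51.4, 0], "rot": [0, 0, 0]}, {"jaw": 1, "offset": [10.7, 51.4, 0], "rot": [0, 0, 0]}]'

```text
time_s: 5.8
eef_pos: [0.5372, -0.0924, 0.1749]
eef_rot: [-0.001, 0.071, 0.997, 0.0]
wrist_force: [0.6, 0.1, -0.6]
opening: 0.198
grasp_force: 0.0
```

Emit:
apply_moves --moves '[{"jaw": 1, "offset": [10.7, 51.4, 0], "rot": [0, 0, 0]}, {"jaw": 1, "offset": [10.7, 51.4, 0], "rot": [0, 0, 0]}, {"jaw": 1, "offset": [10.7, 51.4, 0], "rot": [0, 0, 0]}, {"jaw": 1, "offset": [0, 0, 0], "rot": [0, 0, -7]}, {"jaw": 1, "offset": [0, 0, 0], "rot": [0, 0, -7]}]'

```text
time_s: 6.42
eef_pos: [0.5264, 0.0649, 0.174]
eef_rot: [-0.002, -0.055, 0.998, 0.0]
wrist_force: [-0.3, -0.7, -0.4]
opening: 1.0
grasp_force: 0.0
```

```bash
python3 - <<'E'
from h import *
c=np.array([.5035,-.194]); a=np.deg2rad(-7.9); R=np.array([[np.cos(a),-np.sin(a)],[np.sin(a),np.cos(a)]])
for cam in("side","top"):
    im,d=ctrl.camera(cam);P=cloud(cam,d,np.ones(d.shape,bool)); L=(P[:,:2]-c)@R
    m=(abs(L)<.05).all(1)&(P[:,2]<.04); print(cam,m.sum(),np.linalg.lstsq(np.c_[L[m],np.ones(m.sum())],P[m,2],rcond=None)[0])
    m=(abs(L)<.1).all(1)&(P[:,2]>.012);
o=ctrl.get_obs();print({k:np.round(v,4).tolist() for k,v in o.items()})
E
```

```text
side 1252 [-0.00089342 -0.0007984   0.01740067]
top 1872 [-0.00151622  0.00100299  0.01895931]
{'time_s': 6.525, 'q': [-0.1025, 0.1442, 1.7706, -0.0002, 1.2301, -1.7788], 'dq': [-0.008, -0.0021, -0.007, 0.0023, -0.0047, 0.1002], 'joint_efforts': [0.2965, -40.7036, -33.2017, 0.0086, 0.0099, -1.0195], 'eef_pos': [0.5268, 0.0642, 0.1741], 'eef_rot': [-0.0017, -0.0528, 0.9986, 0.0002], 'wrist_force': [-0.3206, 0.7069, 0.0691], 'torque': [0.0242, 0.0339, 0.0347], 'grasp_force': 0.0, 'opening': 1.002}
```

The plate is flat: the fitted slope is about 0.001 and the top is at 18 mm. Next I descend on the first case.

Emit:
apply_moves --moves '[{"jaw": 1, "offset": [0, 0, 50], "rot": [0, 0, 0]}, {"jaw": 1, "offset": [0, 0, 45], "rot": [0, 0, 0]}, {"jaw": 1, "offset": [0, 0, 35], "rot": [0, 0, 0]}, {"jaw": 1, "offset": [0, 0, 20], "rot": [0, 0, 0]}, {"jaw": 1, "offset": [0, 0, 12], "rot": [0, 0, 0]}]'

```text
time_s: 7.15
eef_pos: [0.5266, 0.0636, 0.0115]
eef_rot: [-0.002, -0.051, 0.999, 0.0]
wrist_force: [0.2, 0.4, 0.7]
opening: 0.999
grasp_force: 0.0
```

Emit:
apply_moves --moves '[{"jaw": 0, "offset": [0, 0, 0], "rot": [0, 0, 0]}, {"jaw": 0, "offset": [0, 0, 0], "rot": [0, 0, 0]}, {"jaw": 0, "offset": [0, 0, 0], "rot": [0, 0, 0]}, {"jaw": 0, "offset": [0, 0, 0], "rot": [0, 0, 0]}, {"jaw": 0, "offset": [0, 0, 0], "rot": [0, 0, 0]}]'

```text
time_s: 7.78
eef_pos: [0.5291, 0.0637, 0.0144]
eef_rot: [0.001, -0.052, 0.999, -0.0]
wrist_force: [-1.7, -0.3, 5.6]
opening: 0.578
grasp_force: 63.5
```

Emit:
apply_moves --moves '[{"jaw": 0, "offset": [0, 0, -10], "rot": [0, 0, 0]}, {"jaw": 0, "offset": [0, 0, -25], "rot": [0, 0, 0]}, {"jaw": 0, "offset": [0, 0, -35], "rot": [0, 0, 0]}, {"jaw": 0, "offset": [0, 0, -35], "rot": [0, 0, 0]}, {"jaw": 0, "offset": [0, 0, -15], "rot": [0, 0, 0]}]'

```text
time_s: 8.4
eef_pos: [0.529, 0.0637, 0.1354]
eef_rot: [0.001, -0.052, 0.999, -0.0]
wrist_force: [0.9, 0.0, -3.6]
opening: 0.577
grasp_force: 63.0
```

```bash
cat > tq.py <<'E'
from h import *
T=[];F=[]
for i in range(8):
    ctrl.camera("side"); o=ctrl.get_obs(); T.append(o["torque"]);F.append(o["wrist_force"])
T=np.array(T);F=np.array(F)
print("T",T.mean(0).round(3),T.std(0).round(3),"F",F.mean(0).round(2),"pos",np.round(o["eef_pos"],4),"rot",np.round(o["eef_rot"],4),"t",round(o["time_s"],2),"op",round(o["opening"],3),"g",round(o["grasp_force"],1), "q",np.round(o["q"],2))
E
python3 tq.py
```

```text
T [-0.008 -0.007 -0.009] [0.014 0.049 0.025] F [ 0.26 -0.12 -3.24] pos [0.5271 0.0638 0.1317] rot [-1.400e-03 -5.190e-02  9.986e-01  2.000e-04] t 8.8 op 0.581 g 63.2 q [-0.1   0.2   1.8  -0.    1.14 -1.78]
```

Emit:
apply_moves --moves '[{"jaw": 0, "offset": [0, 0, 0], "rot": [0, 10, 0]}, {"jaw": 0, "offset": [0, 0, 0], "rot": [0, 10, 0]}, {"jaw": 0, "offset": [0, 0, 0], "rot": [0, 6, 0]}, {"jaw": 0, "offset": [0, 0, 0], "rot": [0, 0, 0]}, {"jaw": 0, "offset": [0, 0, 0], "rot": [0, 0, 0]}]'

```text
time_s: 9.43
eef_pos: [0.5277, 0.0638, 0.1326]
eef_rot: [-0.224, -0.051, 0.973, -0.012]
wrist_force: [-0.2, -0.0, -3.2]
opening: 0.58
grasp_force: 64.5
```

Emit:
apply_moves --moves '[{"jaw": 0, "offset": [0, 0, 0], "rot": [0, 0, 0]}, {"jaw": 0, "offset": [0, 0, 0], "rot": [0, -7, 0]}, {"jaw": 0, "offset": [0, 0, 0], "rot": [0, -8, 0]}, {"jaw": 0, "offset": [0, 0, 0], "rot": [0, -7, 0]}, {"jaw": 0, "offset": [0, 0, 0], "rot": [0, -4, 0]}]'

```text
time_s: 10.05
eef_pos: [0.5271, 0.0638, 0.1345]
eef_rot: [0.002, -0.052, 0.999, -0.0]
wrist_force: [0.5, -0.4, -3.1]
opening: 0.586
grasp_force: 64.6
```

```bash
python3 tq.py
```

```text
T [ 0.011 -0.006  0.006] [0.027 0.025 0.026] F [-0.18  0.14 -3.78] pos [0.5286 0.0637 0.1333] rot [-2.000e-04 -5.200e-02  9.986e-01 -0.000e+00] t 10.45 op 0.578 g 64.7 q [-0.1   0.2   1.8  -0.    1.14 -1.78]
```

Emit:
apply_moves --moves '[{"jaw": 0, "offset": [0, 0, 0], "rot": [0, -10, 0]}, {"jaw": 0, "offset": [0, 0, 0], "rot": [0, -10, 0]}, {"jaw": 0, "offset": [0, 0, 0], "rot": [0, -6, 0]}, {"jaw": 0, "offset": [0, 0, 0], "rot": [0, 0, 0]}, {"jaw": 0, "offset": [0, 0, 0], "rot": [0, 0, 0]}]'

```text
time_s: 11.08
eef_pos: [0.5292, 0.0635, 0.134]
eef_rot: [0.224, -0.051, 0.973, 0.012]
wrist_force: [0.2, 0.2, -4.0]
opening: 0.579
grasp_force: 64.6
```

Emit:
apply_moves --moves '[{"jaw": 0, "offset": [0, 0, 0], "rot": [0, 0, 0]}, {"jaw": 0, "offset": [0, 0, 0], "rot": [0, 7, 0]}, {"jaw": 0, "offset": [0, 0, 0], "rot": [0, 8, 0]}, {"jaw": 0, "offset": [0, 0, 0], "rot": [0, 7, 0]}, {"jaw": 0, "offset": [0, 0, 0], "rot": [0, 4, 0]}]'

```text
time_s: 11.7
eef_pos: [0.5303, 0.0636, 0.1339]
eef_rot: [-0.001, -0.052, 0.999, -0.001]
wrist_force: [-0.6, -0.0, -3.9]
opening: 0.575
grasp_force: 64.6
```

```bash
python3 tq.py
```

```text
T [-0.003 -0.001 -0.004] [0.032 0.034 0.032] F [-0.32  0.25 -3.81] pos [0.5277 0.0637 0.1333] rot [ 2.000e-04 -5.190e-02  9.987e-01  0.000e+00] t 12.1 op 0.579 g 64.5 q [-0.1   0.2   1.8   0.    1.14 -1.78]
```

This case is quiet: the moment did not shift. I'll set it back down.

Emit:
apply_moves --moves '[{"jaw": 0, "offset": [0, 0, 40], "rot": [0, 0, 0]}, {"jaw": 0, "offset": [0, 0, 40], "rot": [0, 0, 0]}, {"jaw": 0, "offset": [0, 0, 25], "rot": [0, 0, 0]}, {"jaw": 0, "offset": [0, 0, 9], "rot": [0, 0, 0]}, {"jaw": 0, "offset": [0, 0, 4], "rot": [0, 0, 0]}]'

```text
time_s: 12.72
eef_pos: [0.5284, 0.0637, 0.0156]
eef_rot: [0.0, -0.052, 0.999, -0.0]
wrist_force: [1.3, 0.6, -4.2]
opening: 0.58
grasp_force: 65.1
```

Emit:
apply_moves --moves '[{"jaw": 0, "offset": [0, 0, 1], "rot": [0, 0, 0]}, {"jaw": 0, "offset": [0, 0, 0.5], "rot": [0, 0, 0]}, {"jaw": 0, "offset": [0, 0, 0], "rot": [0, 0, 0]}, {"jaw": 0, "offset": [0, 0, 0], "rot": [0, 0, 0]}, {"jaw": 0, "offset": [0, 0, 0], "rot": [0, 0, 0]}]'

```text
time_s: 13.35
eef_pos: [0.5287, 0.0637, 0.0144]
eef_rot: [0.001, -0.052, 0.999, -0.0]
wrist_force: [-1.0, 0.1, 3.0]
opening: 0.579
grasp_force: 65.6
```

Emit:
apply_moves --moves '[{"jaw": 0.7, "offset": [0, 0, 0], "rot": [0, 0, 0]}, {"jaw": 1, "offset": [0, 0, 0], "rot": [0, 0, 0]}, {"jaw": 1, "offset": [0, 0, 0], "rot": [0, 0, 0]}, {"jaw": 1, "offset": [0, 0, -15], "rot": [0, 0, 0]}, {"jaw": 1, "offset": [0, 0, -45], "rot": [0, 0, 0]}]'

```text
time_s: 13.98
eef_pos: [0.5261, 0.0639, 0.0731]
eef_rot: [-0.003, -0.052, 0.999, 0.0]
wrist_force: [0.1, -0.5, -0.3]
opening: 1.006
grasp_force: 0.0
```

Emit:
apply_moves --moves '[{"jaw": 1, "offset": [0, 0, -50], "rot": [0, 0, 0]}, {"jaw": 1, "offset": [-3, 51.6, 0], "rot": [0, 0, 0]}, {"jaw": 1, "offset": [-3, 51.6, 0], "rot": [0, 0, 0]}, {"jaw": 1, "offset": [-3, 51.6, 0], "rot": [0, 0, 0]}, {"jaw": 1, "offset": [0, 0, 0], "rot": [0, 0, 0]}]'

```text
time_s: 14.6
eef_pos: [0.5206, 0.2219, 0.125]
eef_rot: [0.001, -0.054, 0.999, 0.0]
wrist_force: [-0.1, -0.2, -0.7]
opening: 1.001
grasp_force: 0.0
```

```bash
python3 - <<'E'
from h import *
c="side"; im,d=ctrl.camera(c); cv2.imwrite("pics/s2.png",im[:,:,::-1])
for o in ctrl.outline_of(c,"case_a"):
    P=cloud(c,d,o["region"]); zt=np.percentile(P[:,2],95); Q=P[(P[:,2]>zt-.008)]
    r=cv2.minAreaRect((Q[:,:2]*1000).astype(np.float32)); print(round(o["score"],2),np.round(o["position"]),round(zt,4),np.round(r[0],1),np.round(r[1],1),round(r[2],1))
o=ctrl.get_obs();print(np.round(o["eef_pos"],4),np.round(o["eef_rot"],3),o["opening"],o["wrist_force"])
E
```

```text
0.89 [312. 201.] 0.0538 [525.8  59.5] [127.3  55.8] 7.4
0.79 [302. 167.] 0.0535 [521.  217.6] [130.3  56.7] 4.9
0.74 [289. 143.] 0.0537 [506.  358.8] [120.9  55.5] 6.8
0.61 [214. 148.] 0.0483 [237.3 353.5] [137.4  53.5] 62.1
0.46 [312. 292.] 0.0257 [ 502.7 -195.4] [174.8 170.1] 82.0
[0.521  0.2189 0.1245] [ 0.    -0.053  0.999 -0.   ] 0.9961696027644605 [ 0.3084225  -0.45705724  0.22266106]
```

Emit:
apply_moves --moves '[{"jaw": 1, "offset": [0, 0, 35], "rot": [0, 0, 0]}, {"jaw": 1, "offset": [0, 0, 32], "rot": [0, 0, 0]}, {"jaw": 1, "offset": [0, 0, 24], "rot": [0, 0, 0]}, {"jaw": 1, "offset": [0, 0, 14], "rot": [0, 0, 0]}, {"jaw": 1, "offset": [0, 0, 6], "rot": [0, 0, 0]}]'

```text
time_s: 15.32
eef_pos: [0.5211, 0.2178, 0.0125]
eef_rot: [-0.0, -0.051, 0.999, -0.0]
wrist_force: [-0.1, 0.4, 0.6]
opening: 0.998
grasp_force: 0.0
```

Emit:
apply_moves --moves '[{"jaw": 0, "offset": [0, 0, 0], "rot": [0, 0, 0]}, {"jaw": 0, "offset": [0, 0, 0], "rot": [0, 0, 0]}, {"jaw": 0, "offset": [0, 0, 0], "rot": [0, 0, 0]}, {"jaw": 0, "offset": [0, 0, 0], "rot": [0, 0, 0]}, {"jaw": 0, "offset": [0, 0, 0], "rot": [0, 0, 0]}]'

```text
time_s: 15.95
eef_pos: [0.5221, 0.219, 0.0141]
eef_rot: [0.001, -0.052, 0.999, 0.0]
wrist_force: [-0.5, 0.8, 6.3]
opening: 0.58
grasp_force: 63.5
```

Emit:
apply_moves --moves '[{"jaw": 0, "offset": [0, 0, -10], "rot": [0, 0, 0]}, {"jaw": 0, "offset": [0, 0, -25], "rot": [0, 0, 0]}, {"jaw": 0, "offset": [0, 0, -35], "rot": [0, 0, 0]}, {"jaw": 0, "offset": [0, 0, -35], "rot": [0, 0, 0]}, {"jaw": 0, "offset": [0, 0, -15], "rot": [0, 0, 0]}]'

```text
time_s: 16.58
eef_pos: [0.5218, 0.2188, 0.1349]
eef_rot: [0.001, -0.052, 0.999, 0.0]
wrist_force: [-0.3, -0.3, -3.1]
opening: 0.578
grasp_force: 62.9
```

```bash
python3 tq.py
```

```text
T [0.007 0.012 0.004] [0.019 0.034 0.025] F [ 0.09  0.08 -3.29] pos [0.52   0.2184 0.1312] rot [-1.400e-03 -5.200e-02  9.986e-01 -2.000e-04] t 16.98 op 0.578 g 63.1 q [ 0.19  0.27  1.72 -0.    1.16 -1.49]
```

Emit:
apply_moves --moves '[{"jaw": 0, "offset": [0, 0, 0], "rot": [0, 10, 0]}, {"jaw": 0, "offset": [0, 0, 0], "rot": [0, 10, 0]}, {"jaw": 0, "offset": [0, 0, 0], "rot": [0, 6, 0]}, {"jaw": 0, "offset": [0, 0, 0], "rot": [0, 0, 0]}, {"jaw": 0, "offset": [0, 0, 0], "rot": [0, 0, 0]}]'

```text
time_s: 17.6
eef_pos: [0.5206, 0.2187, 0.1321]
eef_rot: [-0.224, -0.051, 0.973, -0.012]
wrist_force: [-0.8, -0.1, -4.1]
opening: 0.58
grasp_force: 63.5
```

Emit:
apply_moves --moves '[{"jaw": 0, "offset": [0, 0, 0], "rot": [0, 0, 0]}, {"jaw": 0, "offset": [0, 0, 0], "rot": [0, -7, 0]}, {"jaw": 0, "offset": [0, 0, 0], "rot": [0, -8, 0]}, {"jaw": 0, "offset": [0, 0, 0], "rot": [0, -7, 0]}, {"jaw": 0, "offset": [0, 0, 0], "rot": [0, -4, 0]}]'

```text
time_s: 18.23
eef_pos: [0.5199, 0.2189, 0.1341]
eef_rot: [0.002, -0.052, 0.999, 0.0]
wrist_force: [0.9, 0.3, -3.5]
opening: 0.577
grasp_force: 64.3
```

```bash
python3 tq.py
```

```text
T [ 0.018 -0.    -0.015] [0.017 0.024 0.038] F [-0.31 -0.18 -3.25] pos [0.5215 0.2186 0.1328] rot [-2.000e-04 -5.190e-02  9.987e-01 -0.000e+00] t 18.62 op 0.581 g 64.3 q [ 0.19  0.27  1.71  0.    1.16 -1.49]
```

Emit:
apply_moves --moves '[{"jaw": 0, "offset": [0, 0, 0], "rot": [0, -10, 0]}, {"jaw": 0, "offset": [0, 0, 0], "rot": [0, -10, 0]}, {"jaw": 0, "offset": [0, 0, 0], "rot": [0, -6, 0]}, {"jaw": 0, "offset": [0, 0, 0], "rot": [0, 0, 0]}, {"jaw": 0, "offset": [0, 0, 0], "rot": [0, 0, 0]}]'

```text
time_s: 19.25
eef_pos: [0.5222, 0.2187, 0.1335]
eef_rot: [0.224, -0.05, 0.973, 0.012]
wrist_force: [0.3, 1.1, -3.2]
opening: 0.578
grasp_force: 64.2
```

Emit:
apply_moves --moves '[{"jaw": 0, "offset": [0, 0, 0], "rot": [0, 0, 0]}, {"jaw": 0, "offset": [0, 0, 0], "rot": [0, 7, 0]}, {"jaw": 0, "offset": [0, 0, 0], "rot": [0, 8, 0]}, {"jaw": 0, "offset": [0, 0, 0], "rot": [0, 7, 0]}, {"jaw": 0, "offset": [0, 0, 0], "rot": [0, 4, 0]}]'

```text
time_s: 19.88
eef_pos: [0.5233, 0.2186, 0.1336]
eef_rot: [-0.001, -0.052, 0.999, 0.0]
wrist_force: [0.5, 0.4, -3.4]
opening: 0.58
grasp_force: 64.2
```

```bash
python3 tq.py
```

```text
T [-0.004 -0.031  0.002] [0.049 0.047 0.015] F [ 0.02 -0.13 -3.35] pos [0.5206 0.2187 0.1328] rot [ 2.000e-04 -5.210e-02  9.986e-01  0.000e+00] t 20.27 op 0.572 g 64.2 q [ 0.19  0.27  1.72 -0.    1.16 -1.49]
```

This one is quiet as well: the shift is 0.03 at most, which is within noise. I'll put it back and go to the third.

Emit:
apply_moves --moves '[{"jaw": 0, "offset": [0, 0, 40], "rot": [0, 0, 0]}, {"jaw": 0, "offset": [0, 0, 40], "rot": [0, 0, 0]}, {"jaw": 0, "offset": [0, 0, 25], "rot": [0, 0, 0]}, {"jaw": 0, "offset": [0, 0, 9], "rot": [0, 0, 0]}, {"jaw": 0, "offset": [0, 0, 4], "rot": [0, 0, 0]}]'

```text
time_s: 20.9
eef_pos: [0.5213, 0.2188, 0.0151]
eef_rot: [0.0, -0.052, 0.999, 0.0]
wrist_force: [0.9, 1.0, -3.3]
opening: 0.574
grasp_force: 64.6
```

Emit:
apply_moves --moves '[{"jaw": 0, "offset": [0, 0, 1], "rot": [0, 0, 0]}, {"jaw": 0, "offset": [0, 0, 0.5], "rot": [0, 0, 0]}, {"jaw": 0, "offset": [0, 0, 0], "rot": [0, 0, 0]}, {"jaw": 0, "offset": [0, 0, 0], "rot": [0, 0, 0]}, {"jaw": 0, "offset": [0, 0, 0], "rot": [0, 0, 0]}]'

```text
time_s: 21.52
eef_pos: [0.5216, 0.2188, 0.0141]
eef_rot: [0.001, -0.052, 0.999, 0.0]
wrist_force: [-1.1, -0.3, 3.7]
opening: 0.573
grasp_force: 65.3
```

Emit:
apply_moves --moves '[{"jaw": 0.7, "offset": [0, 0, 0], "rot": [0, 0, 0]}, {"jaw": 1, "offset": [0, 0, 0], "rot": [0, 0, 0]}, {"jaw": 1, "offset": [0, 0, 0], "rot": [0, 0, 0]}, {"jaw": 1, "offset": [0, 0, -15], "rot": [0, 0, 0]}, {"jaw": 1, "offset": [0, 0, -45], "rot": [0, 0, 0]}]'

```text
time_s: 22.15
eef_pos: [0.519, 0.2182, 0.0724]
eef_rot: [-0.003, -0.052, 0.999, -0.0]
wrist_force: [0.2, -0.8, 0.5]
opening: 0.999
grasp_force: 0.0
```

Emit:
apply_moves --moves '[{"jaw": 1, "offset": [0, 0, -50], "rot": [0, 0, 0]}, {"jaw": 1, "offset": [-1.3, 47, 0], "rot": [0, 0, 0]}, {"jaw": 1, "offset": [-1.3, 47, 0], "rot": [0, 0, 0]}, {"jaw": 1, "offset": [-1.3, 47, 0], "rot": [0, 0, 0]}, {"jaw": 1, "offset": [0, 0, 0], "rot": [0, 0, 0]}]'

```text
time_s: 22.78
eef_pos: [0.5097, 0.3623, 0.1245]
eef_rot: [0.001, -0.054, 0.999, 0.001]
wrist_force: [0.3, 0.5, 0.0]
opening: 1.002
grasp_force: 0.0
```

```bash
python3 - <<'E'
from h import *
c="side"; im,d=ctrl.camera(c)
for o in ctrl.outline_of(c,"case_a"):
    P=cloud(c,d,o["region"]); zt=np.percentile(P[:,2],95); Q=P[(P[:,2]>zt-.008)]
    r=cv2.minAreaRect((Q[:,:2]*1000).astype(np.float32)); print(round(o["score"],2),np.round(o["position"]),round(zt,4),np.round(r[0],1),np.round(r[1],1),round(r[2],1))
o=ctrl.get_obs();print(np.round(o["eef_pos"],4),np.round(o["eef_rot"],3),o["opening"],o["wrist_force"])
E
```

```text
0.79 [310. 202.] 0.0538 [528.1  60.7] [128.   56.4] 5.6
0.72 [214. 148.] 0.0483 [237. 353.] [132.6  52.8] 63.0
0.64 [294. 145.] 0.0538 [509.8 357.2] [131.9  58.3] 3.6
0.56 [304. 170.] 0.054 [520.1 214.6] [130.2  57.1] 7.3
[0.5101 0.3594 0.1239] [ 0.    -0.053  0.999 -0.   ] 1.000534183809894 [-0.04329722 -0.30721501 -0.09025923]
```

Emit:
apply_moves --moves '[{"jaw": 1, "offset": [0, 0, 35], "rot": [0, 0, 0]}, {"jaw": 1, "offset": [0, 0, 32], "rot": [0, 0, 0]}, {"jaw": 1, "offset": [0, 0, 24], "rot": [0, 0, 0]}, {"jaw": 1, "offset": [0, 0, 14], "rot": [0, 0, 0]}, {"jaw": 1, "offset": [0, 0, 5.5], "rot": [0, 0, 0]}]'

```text
time_s: 23.5
eef_pos: [0.5104, 0.3583, 0.0124]
eef_rot: [-0.0, -0.051, 0.999, -0.0]
wrist_force: [-0.1, 0.0, -0.2]
opening: 1.002
grasp_force: 0.0
```

Emit:
apply_moves --moves '[{"jaw": 0, "offset": [0, 0, 0], "rot": [0, 0, 0]}, {"jaw": 0, "offset": [0, 0, 0], "rot": [0, 0, 0]}, {"jaw": 0, "offset": [0, 0, 0], "rot": [0, 0, 0]}, {"jaw": 0, "offset": [0, 0, 0], "rot": [0, 0, 0]}, {"jaw": 0, "offset": [0, 0, 0], "rot": [0, 0, 0]}]'

```text
time_s: 24.12
eef_pos: [0.5112, 0.3598, 0.0142]
eef_rot: [0.001, -0.052, 0.999, 0.0]
wrist_force: [-0.0, 0.9, 7.0]
opening: 0.579
grasp_force: 64.0
```

Emit:
apply_moves --moves '[{"jaw": 0, "offset": [0, 0, -10], "rot": [0, 0, 0]}, {"jaw": 0, "offset": [0, 0, -25], "rot": [0, 0, 0]}, {"jaw": 0, "offset": [0, 0, -35], "rot": [0, 0, 0]}, {"jaw": 0, "offset": [0, 0, -35], "rot": [0, 0, 0]}, {"jaw": 0, "offset": [0, 0, -15], "rot": [0, 0, 0]}]'

```text
time_s: 24.75
eef_pos: [0.5109, 0.3597, 0.135]
eef_rot: [0.001, -0.052, 0.999, 0.0]
wrist_force: [0.4, -0.1, -2.7]
opening: 0.576
grasp_force: 63.2
```

```bash
python3 tq.py
```

```text
T [0.015 0.002 0.001] [0.022 0.045 0.04 ] F [ 0.13 -0.31 -3.43] pos [0.5093 0.3588 0.131 ] rot [-1.400e-03 -5.200e-02  9.986e-01 -6.000e-04] t 25.15 op 0.576 g 63.2 q [ 0.42  0.39  1.56 -0.    1.2  -1.25]
```

Emit:
apply_moves --moves '[{"jaw": 0, "offset": [0, 0, 0], "rot": [0, 10, 0]}, {"jaw": 0, "offset": [0, 0, 0], "rot": [0, 10, 0]}, {"jaw": 0, "offset": [0, 0, 0], "rot": [0, 6, 0]}, {"jaw": 0, "offset": [0, 0, 0], "rot": [0, 0, 0]}, {"jaw": 0, "offset": [0, 0, 0], "rot": [0, 0, 0]}]'

```text
time_s: 25.78
eef_pos: [0.5098, 0.3593, 0.1321]
eef_rot: [-0.224, -0.051, 0.973, -0.012]
wrist_force: [-0.4, 0.5, -3.6]
opening: 0.581
grasp_force: 65.2
```

Emit:
apply_moves --moves '[{"jaw": 0, "offset": [0, 0, 0], "rot": [0, 0, 0]}, {"jaw": 0, "offset": [0, 0, 0], "rot": [0, -7, 0]}, {"jaw": 0, "offset": [0, 0, 0], "rot": [0, -8, 0]}, {"jaw": 0, "offset": [0, 0, 0], "rot": [0, -7, 0]}, {"jaw": 0, "offset": [0, 0, 0], "rot": [0, -4, 0]}]'

```text
time_s: 26.4
eef_pos: [0.5089, 0.3597, 0.1344]
eef_rot: [0.002, -0.053, 0.999, 0.001]
wrist_force: [0.2, -0.6, -2.2]
opening: 0.581
grasp_force: 65.2
```

```bash
python3 tq.py
```

```text
T [-0.011  0.096 -0.014] [0.039 0.048 0.027] F [ 0.02  0.4  -3.34] pos [0.5108 0.3592 0.1327] rot [-3.000e-04 -5.170e-02  9.987e-01 -0.000e+00] t 26.8 op 0.576 g 65.2 q [ 0.42  0.39  1.56  0.    1.2  -1.25]
```

Emit:
apply_moves --moves '[{"jaw": 0, "offset": [0, 0, 0], "rot": [0, -10, 0]}, {"jaw": 0, "offset": [0, 0, 0], "rot": [0, -10, 0]}, {"jaw": 0, "offset": [0, 0, 0], "rot": [0, -6, 0]}, {"jaw": 0, "offset": [0, 0, 0], "rot": [0, 0, 0]}, {"jaw": 0, "offset": [0, 0, 0], "rot": [0, 0, 0]}]'

```text
time_s: 27.42
eef_pos: [0.5112, 0.3594, 0.1332]
eef_rot: [0.224, -0.05, 0.973, 0.012]
wrist_force: [0.4, 0.8, -2.6]
opening: 0.577
grasp_force: 65.4
```

Emit:
apply_moves --moves '[{"jaw": 0, "offset": [0, 0, 0], "rot": [0, 0, 0]}, {"jaw": 0, "offset": [0, 0, 0], "rot": [0, 7, 0]}, {"jaw": 0, "offset": [0, 0, 0], "rot": [0, 8, 0]}, {"jaw": 0, "offset": [0, 0, 0], "rot": [0, 7, 0]}, {"jaw": 0, "offset": [0, 0, 0], "rot": [0, 4, 0]}]'

```text
time_s: 28.05
eef_pos: [0.5127, 0.3594, 0.1337]
eef_rot: [-0.001, -0.051, 0.999, 0.001]
wrist_force: [0.4, -1.3, -4.0]
opening: 0.58
grasp_force: 65.4
```

```bash
python3 tq.py
```

```text
T [ 0.005 -0.089  0.001] [0.019 0.039 0.029] F [ 0.15  0.01 -3.14] pos [0.5097 0.3594 0.1328] rot [ 2.000e-04 -5.230e-02  9.986e-01  0.000e+00] t 28.45 op 0.579 g 65.3 q [ 0.42  0.39  1.56 -0.    1.2  -1.25]
```

The third case rattles: the moment went from +0.096 to -0.089 Nm. I'll carry it over the plate.

Emit:
apply_moves --moves '[{"jaw": 0, "offset": [2.3, -20, -8], "rot": [0, 0, 0]}, {"jaw": 0, "offset": [4.7, -40, -8], "rot": [0, 0, 0]}, {"jaw": 0, "offset": [4.7, -40, -8], "rot": [0, 0, 0]}, {"jaw": 0, "offset": [4.7, -40, -8], "rot": [0, 0, 0]}, {"jaw": 0, "offset": [4.7, -40, -8], "rot": [0, 0, 0]}]'

```text
time_s: 29.08
eef_pos: [0.5076, 0.176, 0.1738]
eef_rot: [0.001, -0.052, 0.999, -0.0]
wrist_force: [0.5, 0.4, -3.2]
opening: 0.577
grasp_force: 65.5
```

Emit:
apply_moves --moves '[{"jaw": 0, "offset": [4.7, -40, 0], "rot": [0, 0, 0]}, {"jaw": 0, "offset": [4.7, -40, 0], "rot": [0, 0, 0]}, {"jaw": 0, "offset": [4.7, -40, 0], "rot": [0, 0, 0]}, {"jaw": 0, "offset": [4.7, -40, 0], "rot": [0, 0, 0]}, {"jaw": 0, "offset": [4.7, -40, 0], "rot": [0, 0, 0]}]'

```text
time_s: 29.7
eef_pos: [0.5047, -0.0252, 0.1736]
eef_rot: [0.001, -0.052, 0.999, -0.0]
wrist_force: [0.4, -0.4, -2.9]
opening: 0.571
grasp_force: 65.5
```

Emit:
apply_moves --moves '[{"jaw": 0, "offset": [4.7, -40, 0], "rot": [0, 0, 0]}, {"jaw": 0, "offset": [4.7, -40, 0], "rot": [0, 0, 0]}, {"jaw": 0, "offset": [4.7, -40, 0], "rot": [0, 0, 0]}, {"jaw": 0, "offset": [4.1, -35, 0], "rot": [0, 0, 0]}, {"jaw": 0, "offset": [1.8, -15, 0], "rot": [0, 0, 0]}]'

```text
time_s: 30.32
eef_pos: [0.5024, -0.1967, 0.1735]
eef_rot: [0.0, -0.051, 0.999, -0.001]
wrist_force: [0.6, 0.0, -3.5]
opening: 0.578
grasp_force: 65.4
```

```bash
python3 tq.py
```

```text
T [ 0.029 -0.079  0.005] [0.025 0.048 0.025] F [-0.03  0.3  -3.19] pos [ 0.5032 -0.1933  0.1728] rot [-1.000e-04 -5.270e-02  9.986e-01  2.000e-04] t 30.73 op 0.579 g 65.5 q [-0.59  0.16  1.75  0.    1.23 -2.26]
```

Emit:
apply_moves --moves '[{"jaw": 0, "offset": [0, 0, 10], "rot": [0, 0, 0]}, {"jaw": 0, "offset": [0, 0, 15], "rot": [0, 0, 0]}, {"jaw": 0, "offset": [0, 0, 13], "rot": [0, 0, 0]}, {"jaw": 0, "offset": [0, 0, 7], "rot": [0, 0, 0]}, {"jaw": 0, "offset": [0, 0, 2], "rot": [0, 0, 0]}]'

```text
time_s: 31.35
eef_pos: [0.5028, -0.1942, 0.1249]
eef_rot: [-0.001, -0.052, 0.999, 0.0]
wrist_force: [0.7, 0.0, -3.4]
opening: 0.574
grasp_force: 65.4
```

Emit:
apply_moves --moves '[{"jaw": 0, "offset": [0, 0, 0], "rot": [0, 0, 0]}, {"jaw": 0, "offset": [0, 0, 0], "rot": [0, 0, 0]}, {"jaw": 0, "offset": [0, 0, 0], "rot": [0, 0, 0]}, {"jaw": 0, "offset": [0, 0, 0], "rot": [0, 0, 0]}, {"jaw": 0, "offset": [0, 0, 0], "rot": [0, 0, 0]}]'

```text
time_s: 31.98
eef_pos: [0.5032, -0.1945, 0.1259]
eef_rot: [0.0, -0.052, 0.999, -0.0]
wrist_force: [-0.3, -0.2, -4.4]
opening: 0.579
grasp_force: 65.4
```

```bash
python3 - <<'E'
from h import *
im,d=ctrl.camera("side"); cv2.imwrite("pics/final.png",im[:,:,::-1])
for o in ctrl.outline_of("side","case_a"):
    P=cloud("side",d,o["region"]); zt=np.percentile(P[:,2],95); Q=P[(P[:,2]>zt-.008)]
    r=cv2.minAreaRect((Q[:,:2]*1000).astype(np.float32)); print(round(o["score"],2),np.round(o["position"]),np.percentile(P[:,2],[2,95]).round(4),np.round(r[0],1),np.round(r[1],1),round(r[2],1))
    if P[:,1].mean()<-.1:  # held: level along length from top face
        X=Q; print("slope",np.linalg.lstsq(np.c_[X[:,:2],np.ones(len(X))],X[:,2],rcond=None)[0])
o=ctrl.get_obs();print(np.round(o["eef_pos"],4),np.round(o["eef_rot"],4),o["grasp_force"],o["time_s"])
E
```

```text
0.76 [303. 246.] [0.0082 0.1653] [ 503.2 -211.2] [130.2  80.2] 6.4
slope [-0.0036608   0.01723114  0.16836007]
0.67 [290. 171.] [0.0103 0.0536] [482.  209.6] [53.4 56.2] 13.0
0.64 [296. 204.] [0.008  0.0533] [480.9 -63.2] [ 34.2 289.6] 0.7
0.62 [343. 182.] [0.0062 0.0177] [642.5 152.1] [47.3 27.8] 79.4
0.61 [214. 149.] [0.0027 0.0481] [237.5 353.9] [136.4  52.3] 61.6
[ 0.5031 -0.1945  0.1258] [ 0.     -0.052   0.9986 -0.    ] 65.44459193944931 32.075
```

View pics/final.png

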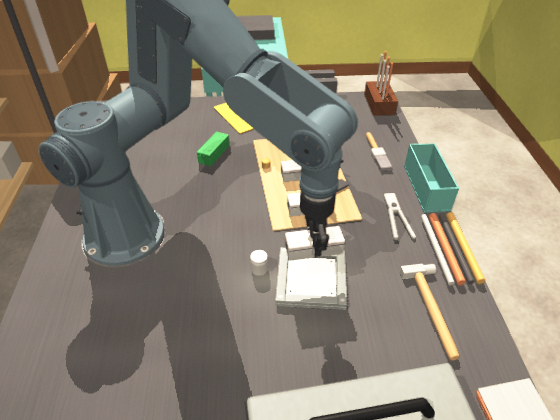

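The picture shows the held case level at about (315,240) above the flat plate at (313,278). The tin (259,262) and nut (266,162) are where they were, and the two quiet cases are back on the board at about (290,167) and (296,201), partly hidden by the arm.

```bash
python3 -c "
from bench import ctrl
print(ctrl.hand_in())"
```

```text
the job is handed in; nothing more can be done
None
```

The job is handed in, with no verdict shown: the plate is pressed flat, the two quiet cases are back upright on the board, and the rattling third case (the one farthest from the tray) is held level and still about 10 cm above the middle of the plate.

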